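# Sort the sewing notions, then open the button jar

## Task

Tidy up the notions on the haberdashery counter: first put both thread spools into the blue tray and the steel bobbin into the yellow tray. Then open the button jar, ready for the next buttons: leave it braced in its wooden holder, turn the tight red cap anticlockwise until its white stripe lines up with the black marks on the jar and the threads let go, turn no further, and lift the cap straight up. Finish still gripping the cap, level, two to three centimetres above where it was and over the jar's mouth; do not knock the other things about.

Things in the scene. Friction and masses are not known exactly. Their poses are not given: they have to be found in the camera images.
- spool_red: Thread spool, red with pale wooden ends, standing upright: 30 mm diameter, 56 mm tall, 40 g. Origin: centre of its underside, z up its axis.
- spool_teal: Thread spool, teal with pale wooden ends, same size and frame as the red one.
- spool_red_mid (a point): Middle of the red spool, 28 mm above its underside.
- spool_teal_mid (a point): Middle of the teal spool, 28 mm above its underside.
- bobbin: Steel bobbin wound blue, lying flat on the table: 25 mm diameter, 13 mm high, 20 g. Origin: centre of its underside.
- tray_blue: Blue square open tray for spools, fixed to the table: 120 x 120 mm outside, 40 mm high, walls and floor 4 mm. Origin: centre of its underside, x and y along its sides.
- tray_yellow: Yellow square open tray for bobbins, fixed, same size and frame as the blue one.
- holder: Wooden jar holder fixed to the table: a square socket 63 x 63 mm, its floor 6 mm and its walls' top 32 mm above the table, about 96 mm square at the base. The jar stands in it with 1.5 mm play a side and cannot turn. Origin: centre of its underside; its x and y axes point along the diagonals of the square.
- jar: Square glass jar of buttons, loose, braced in the holder, about 0.45 kg: body 60 x 60 mm, 62 mm high, above it a round neck 40 mm in diameter up to 86 mm. Origin: centre of its underside, 6 mm above the table; x and y along the square's diagonals. Two black marks on its shoulder corners at +x and -x.
- jar_mouth (a point): Centre of the jar's mouth, 86 mm above its underside, under the cap. Lips on the neck hold the cap's two lugs; they let go once the cap's stripe is within about 0.2 rad of the jar's marks. Before that, pulling up lifts the whole jar. Stripe and marks are alike after half a turn.
- cap: Red ribbed screw cap on the jar: 60 mm diameter, 20 mm high, 45 g. Origin: centre of its underside, about 76 mm above the jar's underside when tight. At the start its stripe (x axis) stands 0.85 to 1.35 rad clockwise, seen from above, of the line through the jar's marks (jar x axis).
- cap_top (a point): Centre of the cap's top face, about 102 mm above the table at the start. A white stripe across it runs along the cap's x axis. Turning the cap anticlockwise needs a firm grip and up to about 0.6 N m, less towards the end, and raises it about 2 mm, helped by a springy seal beneath.
- tape_case: Bystander: round orange tape-measure case, 64 mm diameter, 20 mm high. Origin: centre of its underside.
- pin_tin: Bystander: round steel pin tin with green lid, 72 mm diameter, 21 mm high. Origin: centre of its underside.
- spare_jar: Bystander: round green glass jar with white cap, 60 mm diameter, 85 mm high. Origin: centre of its underside.
- pencil_mug: Bystander: blue mug, 76 mm diameter, 90 mm high. Origin: centre of its underside.
Not all that is in view belongs to the job. What is shaped like the spool_red but green is not meant.

How it is judged:
On the way, in this order (a step that is already met when the one before it is completed fails the run):
1. both spools lie in the blue tray and the bobbin in the yellow tray, let go (x of spool_red_mid in the frame of tray_blue between -0.055 and 0.055 m and y of spool_red_mid in the frame of tray_blue between -0.055 and 0.055 m and z of each of spool_red_mid, spool_teal_mid in the frame of tray_blue below 0.05 m and x of spool_teal_mid in the frame of tray_blue between -0.055 and 0.055 m and y of spool_teal_mid in the frame of tray_blue between -0.055 and 0.055 m and x of bobbin in the frame of tray_yellow between -0.055 and 0.055 m and y of bobbin in the frame of tray_yellow between -0.055 and 0.055 m and z of bobbin in the frame of tray_yellow below 0.05 m and contact force between each of spool_red, spool_teal, bobbin and the arm below 0.1 N and contact force between each of spool_red, spool_teal, bobbin and the fingers below 0.1 N), for 0.2 s.
2. the cap is turned until its stripe lines up with the jar's marks, not yet lifted off (angle between the x axis of cap and the x axis of jar, either way round below 0.3 rad and z of cap in the frame of jar below 0.083 m), for 0.1 s.
At the end, for the whole second after the job is handed in: Spools in the blue tray, bobbin in the yellow, untouched. Cap gripped, at rest, 12-38 mm above its tight height, within 15 mm of the jar's axis, 0.2 rad of level, stripe within 0.4 rad of the marks, not touching the jar. Jar upright, within 3 mm of the holder's floor (all of step 1 and angle between the x axis of cap and the x axis of jar, either way round below 0.4 rad and z of cap in the frame of jar between 0.088 and 0.114 m and horizontal distance between cap and jar below 0.015 m and angle between cap's own z axis and vertical below 0.2 rad and contact force between cap and the fingers above 2 N and contact force between cap and jar below 0.1 N and linear speed of cap below 0.02 m/s and z of jar in the frame of holder below 0.009 m and horizontal distance between jar and holder below 0.006 m and angle between jar's own z axis and vertical below 0.06 rad); the arm keeps its last pose, push and grip.
It fails at once if the jar is pulled up out of its holder by more than 12 mm (z of jar in the frame of holder above 0.018 m).
It fails at once if one of the other things is pushed more than 30 mm (distance of any of tape_case, pin_tin, spare_jar, pencil_mug from where it was at the start of the episode above 0.03 m).
It also fails if it takes over 72 s, if anything falls off the work surface, if the arm or the gripper's body presses on something with over 40 N, if the wrist force passes 120 N, or if a joint passes its speed limit or range.

## Robot

A 6-joint arm with a two-finger parallel gripper is mounted at the origin on the work surface. World frame = base frame: x ahead of the robot, y to its left, z up, the work surface at z = 0. Lengths are in m, angles in rad, forces in N, time in s.
With the tool pointing down it reaches from about 0.35 to 0.925 m from the base axis. Payload 6.4 kg.
Tool frame: the origin (TCP) lies midway between the tips of the shut fingers; the grasp point (between the pads) lies 19 mm behind it; x points along the fingers, z is the direction in which the jaws open and shut, and the axes are right-handed (so a half turn about x gives the same grasp; the last joint's range is limited). The gripper opens to 85 mm and grips with 20 to 120 N. Pads are 22 mm wide; open, the fingers measure 114 mm over their backs; the gripper's body (76 mm by 85 mm) begins 54 mm behind the grasp point. The pads swing forward as they close: fully open they stand 13 mm farther back than shut.
Start: joints at [-1.345, 0.245, 1.558, -0, 1.339, -0.174], TCP at [0.253, -0.599, 0.231] pointing down, gripper open.
Joint ranges: [-3.13, 3.13], [-1.02, 2.26], [0.13, 2.54], [-0.95, 4.09], [0.21, 2.88], [-2.74, 2.74]. Speed limits (rad/s): [2.57, 2.57, 3.14, 3.14, 3.14, 3.14].

## Interface

Orientations are given as a unit quaternion [w, x, y, z].
In Python, from bench import state, camera, camera_params, job_done, regions_of, mark_of gives the robot as it stands.
- The arm moves only by the shell command python3 -m creep 'ROWS' [OPENING]. ROWS is JSON, a list of rows, each a list of 6 numbers: the shift along the tool's x, y, z in m, then the turn, a rotation vector about the tool's x, y, z in degrees. A call has 1 to 10 rows; each row is the pose to reach, as a shift and turn from the pose measured when the call began, along the tool's axes at that moment; what a row does not reach only later rows make up. A row lasts 1/10 s, in which the tool goes at most 50 mm and 8.59 degrees, less where a joint would pass 70% of its speed; a pose out of reach is approached as far as the arm can. A call with a gripper value outside its range is refused whole. OPENING is the opening, from 0 (shut) to 1 (fully open), set as the call begins (- or left out, the last holds). The fingers move at their own pace and stop on an object; the grip force is fixed at half the most. Time passes only in rows, so rows that repeat a pose let the fingers close. It gives the time, the measured TCP pose, the force and the opening at its end, in the units of the state.
- state(): the state, without advancing time (a new reading comes with each control period).
- camera(name): name is "side" or "top" or "wrist"; returns the picture (400x640x3 uint8, red, green, blue); there is no depth.
- camera_params(name): a dict with "fovy" (degrees; the focal length in pixels is half the picture's height over the tangent of half this angle, whatever the lens; pixels are square), "cx", "cy" (the principal point, pixels), "k1" (the pictures are not rectified: a ray, as slopes to the right and down, at radius r is drawn at 1 + k1 r^2 times it, then the intrinsics apply), "rvec" (rotation vector, rad) and "tvec" (3), from world to camera coordinates, as OpenCV has them; the wrist camera has in their place "mount" (4x4, takes a point from camera to tool coordinates, whose origin is the TCP and whose axes are the tool frame's). Camera axes: x right, y down, z forward; pixel columns grow to the right and rows downward; lengths in m; the calibration is good to about 2 mm. A picture is of the moment at which its call begins: read the wrist's pose just before it. camera_params takes no time and is no camera call.
- job_done(): hands the job in, once; it reports no verdict.
Trained networks look in the newest picture that a camera, given by its name, has taken for a name from the list of things; names that differ only in an ending like _2 or _b are one class to them, and where a whole thing is asked for, a point or a joint stands for the part that bears it (a point fixed in the world has none). Each returns a list of dicts, best first, with "conf" (0 to 1); they miss things now and then, are a little off and sometimes report something else, mostly with a low value. They report only what shows in the picture. A call takes as long as a camera call. They do not tell look-alikes from the thing itself.
- regions_of(thing, camera): "pixels" (400x640 bool, what is visible of it).
- mark_of(thing, camera): "centre" ([x, y, z] in m, in world coordinates, good to about 4 mm: a listed point, or the origin of a listed thing).
The state is a dict: "t": time; "qpos": joint angles; "joint_velocities": joint speeds; "effort": joint torques, N m; "eef_pos": TCP position; "tcp_rot": TCP orientation; "force": force on the tool from outside, world axes, zero at the start; "torque": the same for the moment, N m; "opening": opening from 0.0 (shut) to 1.0 (fully open).
Only numpy, scipy, OpenCV 4.12 (cv2) and the standard library are available. Lean on these libraries where they do the work, as an engineer would, in place of code of your own. Each camera call takes 0.05 s, during which the arm holds its last target. There are 200 camera calls.

## Working session

There is one attempt and no reset: what is moved stays moved. The work goes in short steps, Python scripts to look and compute and a shell command to move; the robot and the scene stay as the last step left them, time stands still between calls to the robot, and variables do not carry over. Pictures are saved under pics/ and viewed, about 8 in all and at most 12, crops included, and the job is handed in when it is done.

```bash
mkdir -p pics; ls
python3 - <<'E'
from bench import *
import cv2,numpy as np
s=state();print(s['t'],s['eef_pos'],s['tcp_rot'],s['opening'],s['force'])
for c in['top','side']:
    im=camera(c);cv2.imwrite(f'pics/{c}0.png',im[:,:,::-1])
    for n in['spool_red','spool_teal','bobbin','tray_blue','tray_yellow','holder','jar','cap','cap_top','tape_case','pin_tin','spare_jar','pencil_mug']:
        print(c,n,[(np.round(m['centre'],3).tolist(),round(float(m['conf']),2)) for m in mark_of(n,c)[:3]])
print(state()['t'],camera_params('wrist'))
E
```

```text
pics
0.0 [ 0.25288286 -0.59817936  0.23014981] [ 0.58882303  0.3912264   0.58984294 -0.39027509] 1.004395895281892 [-0.0338175  -0.09286133  0.23404249]
top spool_red [([0.468, -0.44, -0.002], 0.67), ([0.439, -0.37, 0.0], 0.64)]
top spool_teal [([0.62, -0.209, 0.004], 0.74)]
top bobbin [([0.45, -0.206, 0.0], 0.39)]
top tray_blue [([0.4, 0.318, -0.001], 0.87)]
top tray_yellow [([0.614, 0.241, -0.0], 0.9), ([0.616, 0.415, -0.0], 0.51)]
top holder [([0.534, -0.0, -0.002], 0.7)]
top jar [([0.614, 0.417, -0.0], 0.28)]
top cap [([0.533, -0.002, 0.084], 0.62)]
top cap_top [([0.537, -0.005, 0.101], 0.98)]
top tape_case [([0.708, 0.065, -0.002], 0.77)]
top pin_tin [([0.719, -0.096, -0.002], 0.92), ([0.533, -0.002, 0.004], 0.68)]
top spare_jar [([0.618, 0.416, 0.0], 0.72)]
top pencil_mug [([0.602, -0.436, 0.001], 0.83)]
side spool_red [([0.437, -0.373, -0.003], 0.84), ([0.47, -0.438, 0.002], 0.81)]
side spool_teal [([0.617, -0.203, 0.001], 0.62)]
side bobbin [([0.452, -0.199, 0.002], 0.45)]
side tray_blue []
side tray_yellow [([0.611, 0.242, -0.004], 0.79)]
side holder [([0.531, -0.001, 0.002]
[... 244 characters left out ...]
, 0.098], 0.62)]
side tape_case [([0.707, 0.067, -0.0], 0.6), ([0.625, -0.206, 0.026], 0.23)]
side pin_tin [([0.719, -0.096, -0.002], 0.59)]
side spare_jar [([0.616, 0.414, -0.0], 0.85)]
side pencil_mug [([0.603, -0.432, -0.001], 0.73)]
1.4 {'fovy': 60.32420465768411, 'cx': 315.54440798112944, 'cy': 204.18611371438817, 'k1': -0.021746585376467228, 'mount': array([[ 1.82378659e-04, -2.92373366e-01,  9.56304231e-01,
        -1.42921368e-01],
       [-1.38630437e-03, -9.56303402e-01, -2.92372848e-01,
         7.51496754e-02],
       [ 9.99999022e-01, -1.27240617e-03, -5.79727807e-04,
        -2.81041783e-04],
       [ 0.00000000e+00,  0.00000000e+00,  0.00000000e+00,
         1.00000000e+00]])}
```

View pics/top0.png

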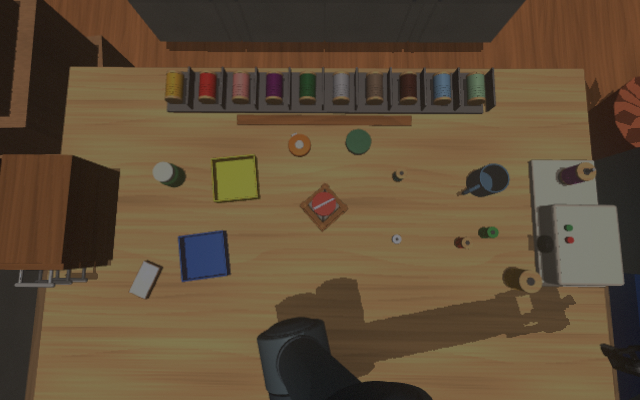

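View pics/side0.png

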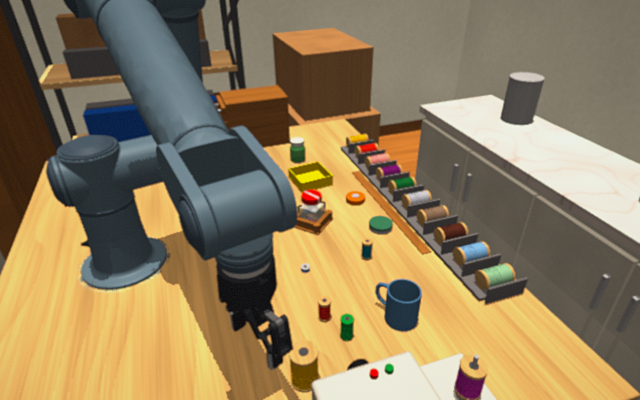

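```bash
cat > h.py <<'E'
from bench import *
import numpy as np
from scipy.spatial.transform import Rotation as R
np.set_printoptions(precision=3,suppress=True)
def pose():
    s=state();q=s['tcp_rot'];return np.array(s['eef_pos']),R.from_quat([q[1],q[2],q[3],q[0]]),s
def yaw(r):
    z=r.as_matrix()[:,2];return np.degrees(np.arctan2(z[1],z[0]))
def goal(y):  # tool down, jaw (tool z) at yaw y deg
    y=np.radians(y);x=np.array([0,0,-1.]);z=np.array([np.cos(y),np.sin(y),0]);return R.from_matrix(np.c_[x,np.cross(z,x),z])
def rows(targets):  # list of (x,y,z,yaw)
    p,r,s=pose()
    print('t',round(s['t'],2),'tcp',p,'yaw',round(yaw(r),1),'j',np.array(s['qpos']),'open',round(s['opening'],3),'F',np.array(s['force']))
    for t in targets:
        g=goal(t[3]);d=r.inv().apply(np.array(t[:3])-p);w=np.degrees((r.inv()*g).as_rotvec())
        print(t,'->',d.round(4).tolist(),w.round(1).tolist(),'steps',max(np.linalg.norm(d)/.05,np.linalg.norm(w)/8.59).round(1))
E
python3 - <<'E'
from h import *
rows([(.438,-.371,.13,y) for y in(24,-156,0,-20)]+[(.438,-.371,.02,24)])
E
```

```text
t 1.4 tcp [ 0.253 -0.599  0.231] yaw -67.1 j [-1.345  0.245  1.558  0.     1.339 -0.174] open 1.007 F [-0.4    0.419 -0.04 ]
(0.438, -0.371, 0.13, 24) -> [0.1013, 0.259, -0.1378] [-91.1, 0.0, 0.0] steps 10.6
(0.438, -0.371, 0.13, -156) -> [0.1013, 0.259, -0.1378] [88.9, 0.0, -0.0] steps 10.4
(0.438, -0.371, 0.13, 0) -> [0.1013, 0.259, -0.1378] [-67.1, 0.0, 0.0] steps 7.8
(0.438, -0.371, 0.13, -20) -> [0.1013, 0.259, -0.1378] [-47.1, 0.0, 0.0] steps 6.2
(0.438, -0.371, 0.02, 24) -> [0.2113, 0.259, -0.1378] [-91.1, 0.0, 0.0] steps 10.6
```

```bash
python3 -m creep '[[0.1,0.259,-0.138,-85,0,0],[0.1,0.259,-0.138,-85,0,0],[0.1,0.259,-0.138,-85,0,0],[0.1,0.259,-0.138,-85,0,0],[0.1,0.259,-0.138,-85,0,0],[0.1,0.259,-0.138,-85,0,0],[0.1,0.259,-0.138,-85,0,0],[0.1,0.259,-0.138,-85,0,0],[0.1,0.259,-0.138,-85,0,0],[0.1,0.259,-0.138,-85,0,0]]' 0.75
python3 - <<'E'
from h import *
import cv2
rows([(.438,-.371,.014,20)])
im=camera('wrist');cv2.imwrite('pics/w1.png',im[:,:,::-1])
for n in['spool_red']:print([(m['centre'],m['conf']) for m in mark_of(n,'wrist')])
E
```

```text
t: 2.4
eef_pos: [0.4381, -0.3706, 0.1313]
tcp_rot: [0.698, -0.112, 0.698, 0.112]
force: [0.1, -0.4, 0.6]
opening: 0.75
t 2.4 tcp [ 0.438 -0.371  0.131] yaw 18.3 j [-0.9    0.181  1.828 -0.     1.133 -1.219] open 0.75 F [ 0.086 -0.423  0.588]
(0.438, -0.371, 0.014, 20) -> [0.1173, -0.0004, -0.0002] [-1.7, 0.0, 0.0] steps 2.3
[([0.4696, -0.4435, -0.002], 0.96), ([0.4429, -0.3718, 0.0003], 0.56)]
```

View pics/w1.png

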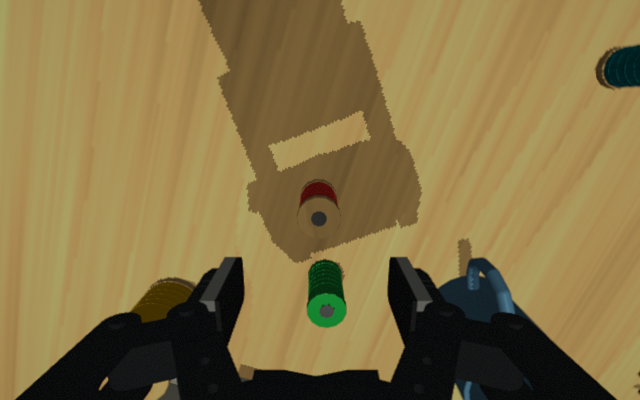

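```bash
python3 -m creep '[[0.117,0,0.002,0,0,0],[0.117,0,0.002,0,0,0],[0.117,0,0.002,0,0,0],[0.117,0,0.002,0,0,0]]'; python3 -m creep '[[0,0,0,0,0,0],[0,0,0,0,0,0],[0,0,0,0,0,0],[0,0,0,0,0,0],[0,0,0,0,0,0],[-0.02,0,0,0,0,0],[-0.2,0,0,0,0,0],[-0.2,0,0,0,0,0],[-0.2,0,0,0,0,0],[-0.2,0,0,0,0,0]]' 0.1;  python3 - <<'E'
from h import *
rows([(.403,.291,.2,18),(.403,.291,.022,18)])
E
```

```text
t: 2.9
eef_pos: [0.438, -0.3679, 0.0109]
tcp_rot: [0.697, -0.107, 0.7, 0.111]
force: [-0.7, 0.7, 0.0]
opening: 0.747
t: 3.9
eef_pos: [0.4399, -0.3702, 0.2159]
tcp_rot: [0.699, -0.109, 0.699, 0.109]
force: [0.6, -0.1, -0.6]
opening: 0.312
t 3.9 tcp [ 0.44  -0.37   0.216] yaw 17.7 j [-0.897  0.086  1.767  0.     1.29  -1.206] open 0.312 F [ 0.559 -0.133 -0.591]
(0.403, 0.291, 0.2, 18) -> [0.0162, 0.641, 0.1664] [-0.3, -0.0, -0.0] steps 13.2
(0.403, 0.291, 0.022, 18) -> [0.1942, 0.6409, 0.1664] [-0.3, -0.0, -0.0] steps 13.8
```

```bash
python3 -m creep '[[0.01,0.641,0.166,0,0,0],[0.01,0.641,0.166,0,0,0],[0.01,0.641,0.166,0,0,0],[0.01,0.641,0.166,0,0,0],[0.01,0.641,0.166,0,0,0],[0.01,0.641,0.166,0,0,0],[0.01,0.641,0.166,0,0,0],[0.01,0.641,0.166,0,0,0],[0.01,0.641,0.166,0,0,0],[0.01,0.641,0.166,0,0,0]]';python3 -m creep '[[0,0.147,0.038,0,0,0],[0,0.147,0.038,0,0,0],[0,0.147,0.038,0,0,0],[0,0.147,0.038,0,0,0]]';  python3 - <<'E'
from h import *
rows([(.403,.291,.018,18)])
import cv2
im=camera('wrist');cv2.imwrite('pics/w2.png',im[:,:,::-1])
for n in['spool_red','tray_blue']:print([(m['centre'],m['conf']) for m in mark_of(n,'wrist')])
E
```

```text
t: 4.9
eef_pos: [0.4108, 0.1322, 0.2078]
tcp_rot: [0.699, -0.109, 0.698, 0.109]
force: [1.3, 0.4, -1.2]
opening: 0.313
t: 5.3
eef_pos: [0.401, 0.288, 0.208]
tcp_rot: [0.699, -0.111, 0.698, 0.112]
force: [0.3, -1.0, -0.2]
opening: 0.311
t 5.3 tcp [0.401 0.288 0.208] yaw 18.1 j [ 0.392 -0.107  1.973  0.001  1.274  0.076] open 0.311 F [ 0.284 -1.042 -0.212]
(0.403, 0.291, 0.018, 18) -> [0.19, 0.0019, 0.0025] [0.1, 0.1, -0.1] steps 3.8
[([0.4032, 0.2846, 0.1952], 0.93)]
[([0.3997, 0.3182, 0.001], 0.93)]
```

```bash
python3 -m creep '[[0.19,0.002,0.002,0,0,0],[0.19,0.002,0.002,0,0,0],[0.19,0.002,0.002,0,0,0],[0.19,0.002,0.002,0,0,0],[0.19,0.002,0.002,0,0,0],[0.19,0.002,0.002,0,0,0]]';python3 -m creep '[[0,0,0,0,0,0],[0,0,0,0,0,0],[0,0,0,0,0,0],[-0.04,0,0,0,0,0],[-0.19,0,0,0,0,0],[-0.19,0,0,0,0,0],[-0.19,0,0,0,0,0],[-0.19,0,0,0,0,0]]' 0.52;  python3 - <<'E'
from h import *
rows([(.62,-.206,.15,18),(.62,-.206,.15,0)])
import cv2
im=camera('wrist');cv2.imwrite('pics/w2.png',im[:,:,::-1])
for n in['spool_red','tray_blue']:print([(m['centre'],m['conf']) for m in mark_of(n,'wrist')])
E
```

```text
t: 6.05
eef_pos: [0.4035, 0.2847, 0.0174]
tcp_rot: [0.698, -0.109, 0.699, 0.108]
force: [-1.1, 0.0, 0.7]
opening: 0.309
t: 6.85
eef_pos: [0.408, 0.2868, 0.2167]
tcp_rot: [0.704, -0.107, 0.693, 0.11]
force: [0.7, 0.9, -0.8]
opening: 0.521
t 6.85 tcp [0.408 0.287 0.217] yaw 17.7 j [ 0.385 -0.112  1.961 -0.001  1.276  0.077] open 0.521 F [ 0.716  0.87  -0.765]
(0.62, -0.206, 0.15, 18) -> [0.0671, -0.534, 0.0514] [-0.3, 0.9, -0.0] steps 10.8
(0.62, -0.206, 0.15, 0) -> [0.0671, -0.534, 0.0514] [17.7, 0.9, -0.2] steps 10.8
[([0.4052, 0.281, 0.0057], 0.95)]
[([0.4005, 0.3195, 0.0001], 0.65)]
```

View pics/w2.png

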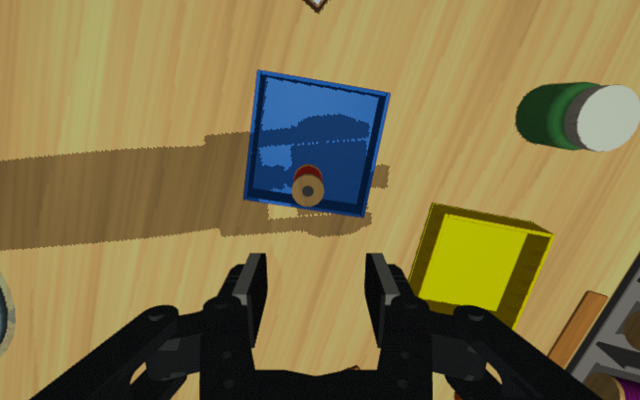

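```bash
python3 -m creep '[[0.02,-0.534,0.051,0,0,0],[0.02,-0.534,0.051,0,0,0],[0.02,-0.534,0.051,0,0,0],[0.02,-0.534,0.051,0,0,0],[0.02,-0.534,0.051,0,0,0],[0.02,-0.534,0.051,0,0,0],[0.02,-0.534,0.051,0,0,0],[0.02,-0.534,0.051,0,0,0],[0.02,-0.534,0.051,0,0,0],[0.02,-0.534,0.051,0,0,0]]' 0.75; python3 -m creep '[[0.06,0,0,0,0,0],[0.06,0,0,0,0,0]]';  python3 - <<'E'
from h import *
p,r,s=pose()
im=camera('wrist')
for n in['spool_teal','bobbin']:print([(m['centre'],m['conf']) for m in mark_of(n,'wrist')])
rows([(.62,-.206,.013,18)])
E
```

```text
t: 8.0
eef_pos: [0.5987, -0.1763, 0.1862]
tcp_rot: [0.697, -0.108, 0.7, 0.109]
force: [1.2, 0.0, 0.0]
opening: 0.755
t: 8.2
eef_pos: [0.5943, -0.1757, 0.1187]
tcp_rot: [0.694, -0.104, 0.704, 0.111]
force: [-1.5, 0.9, -0.4]
opening: 0.75
[([0.6249, -0.2081, -0.0011], 0.85), ([0.7214, -0.098, 0.0048], 0.56)]
[([0.4508, -0.2027, 0.0036], 0.84)]
t 8.35 tcp [ 0.597 -0.175  0.124] yaw 17.7 j [-0.467  0.3    1.699 -0.     1.152 -0.775] open 0.751 F [0.427 0.492 0.073]
(0.62, -0.206, 0.013, 18) -> [0.1108, -0.0374, 0.0133] [-0.3, -0.4, -0.4] steps 2.4
```

```bash
python3 -m creep '[[0,-0.038,0.013,0,0,0],[0,-0.038,0.013,0,0,0],[0.11,-0.038,0.013,0,0,0],[0.11,-0.038,0.013,0,0,0],[0.11,-0.038,0.013,0,0,0],[0.11,-0.038,0.013,0,0,0]]'; python3 -m creep '[[0,0,0,0,0,0],[0,0,0,0,0,0],[0,0,0,0,0,0],[0,0,0,0,0,0],[0,0,0,0,0,0],[-0.02,0,0,0,0,0],[-0.2,0,0,0,0,0],[-0.2,0,0,0,0,0],[-0.2,0,0,0,0,0],[-0.2,0,0,0,0,0]]' 0.1;  python3 - <<'E'
from h import *
rows([(.397,.345,.2,18),(.397,.345,.018,18)])
E
```

```text
t: 8.95
eef_pos: [0.6191, -0.2054, 0.0133]
tcp_rot: [0.695, -0.107, 0.702, 0.111]
force: [0.3, 0.3, 0.8]
opening: 0.747
t: 9.95
eef_pos: [0.6229, -0.2073, 0.2198]
tcp_rot: [0.697, -0.108, 0.7, 0.11]
force: [0.9, -0.9, -0.6]
opening: 0.324
t 9.95 tcp [ 0.623 -0.207  0.22 ] yaw 17.7 j [-0.493  0.272  1.547 -0.001  1.326 -0.803] open 0.324 F [ 0.862 -0.894 -0.624]
(0.397, 0.345, 0.2, 18) -> [0.0214, 0.5947, -0.0469] [-0.3, -0.2, -0.1] steps 11.9
(0.397, 0.345, 0.018, 18) -> [0.2034, 0.5943, -0.0463] [-0.3, -0.2, -0.1] steps 12.6
```

```bash
python3 -m creep '[[0.01,0.594,-0.046,0,0,0],[0.01,0.594,-0.046,0,0,0],[0.01,0.594,-0.046,0,0,0],[0.01,0.594,-0.046,0,0,0],[0.01,0.594,-0.046,0,0,0],[0.01,0.594,-0.046,0,0,0],[0.01,0.594,-0.046,0,0,0],[0.01,0.594,-0.046,0,0,0],[0.01,0.594,-0.046,0,0,0],[0.01,0.594,-0.046,0,0,0]]';python3 -m creep '[[0,0.1,0,0,0,0],[0,0.1,0,0,0,0],[0,0.1,0,0,0,0]]';  python3 - <<'E'
from h import *
rows([(.397,.347,.018,18)])
E
```

```text
t: 10.95
eef_pos: [0.4327, 0.2588, 0.2129]
tcp_rot: [0.698, -0.108, 0.699, 0.11]
force: [-0.2, 0.3, -0.2]
opening: 0.324
t: 11.25
eef_pos: [0.4002, 0.3583, 0.2144]
tcp_rot: [0.698, -0.11, 0.698, 0.113]
force: [1.7, -1.6, -0.4]
opening: 0.323
t 11.25 tcp [0.4   0.358 0.214] yaw 18.1 j [ 0.517 -0.005  1.863  0.004  1.282  0.2  ] open 0.323 F [ 1.738 -1.554 -0.422]
(0.397, 0.347, 0.018, 18) -> [0.1963, -0.0105, -0.0067] [0.1, 0.1, -0.2] steps 3.9
```

```bash
python3 -m creep '[[0.05,-0.01,-0.006,0,0,0],[0.1,-0.01,-0.006,0,0,0],[0.196,-0.01,-0.006,0,0,0],[0.196,-0.01,-0.006,0,0,0],[0.196,-0.01,-0.006,0,0,0],[0.196,-0.01,-0.006,0,0,0]]';python3 -m creep '[[0,0,0,0,0,0],[0,0,0,0,0,0],[0,0,0,0,0,0],[-0.04,0,0,0,0,0],[-0.19,0,0,0,0,0],[-0.19,0,0,0,0,0],[-0.19,0,0,0,0,0],[-0.19,0,0,0,0,0]]' 0.52;  python3 - <<'E'
from h import *
rows([(.451,-.203,.15,18)])
import cv2
im=camera('wrist');cv2.imwrite('pics/w3.png',im[:,:,::-1])
for n in['spool_red','spool_teal','tray_blue','tray_yellow']:print([(m['centre'],m['conf']) for m in mark_of(n,'wrist')])
E
```

```text
t: 11.85
eef_pos: [0.3978, 0.3473, 0.0186]
tcp_rot: [0.698, -0.11, 0.698, 0.112]
force: [0.2, 0.5, -0.8]
opening: 0.311
t: 12.65
eef_pos: [0.402, 0.349, 0.2183]
tcp_rot: [0.704, -0.108, 0.693, 0.114]
force: [-0.1, 0.5, 0.8]
opening: 0.523
t 12.65 tcp [0.402 0.349 0.218] yaw 18.1 j [ 0.5   -0.031  1.881  0.004  1.273  0.184] open 0.523 F [-0.082  0.476  0.785]
(0.451, -0.203, 0.15, 18) -> [0.0625, -0.5404, -0.1258] [0.1, 1.0, -0.4] steps 11.2
[([0.4051, 0.2804, 0.0024], 0.91)]
[([0.3995, 0.3466, 0.003], 0.57)]
[([0.4018, 0.3159, 0.0001], 0.74)]
[([0.608, 0.2412, 0.0025], 0.87)]
```

View pics/w3.png

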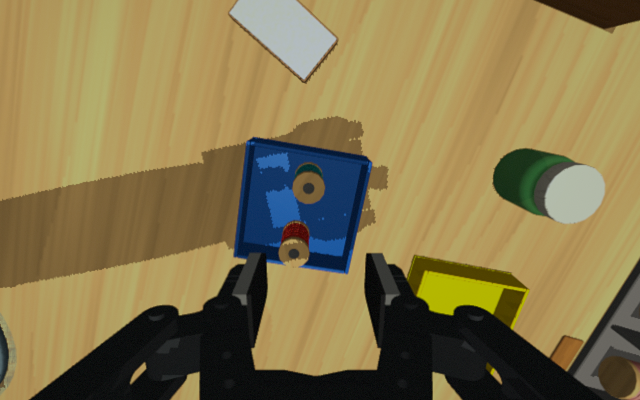

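```bash
python3 -m creep '[[0.06,-0.54,-0.126,0,0,0],[0.06,-0.54,-0.126,0,0,0],[0.06,-0.54,-0.126,0,0,0],[0.06,-0.54,-0.126,0,0,0],[0.06,-0.54,-0.126,0,0,0],[0.06,-0.54,-0.126,0,0,0],[0.06,-0.54,-0.126,0,0,0],[0.06,-0.54,-0.126,0,0,0],[0.06,-0.54,-0.126,0,0,0],[0.06,-0.54,-0.126,0,0,0]]' 0.6; python3 -m creep '[[0.03,-0.08,-0.02,0,0,0],[0.03,-0.08,-0.02,0,0,0],[0.03,-0.08,-0.02,0,0,0]]';  python3 - <<'E'
from h import *
p,r,s=pose()
im=camera('wrist')
for n in['bobbin']:print([(m['centre'],m['conf']) for m in mark_of(n,'wrist')])
rows([(.451,-.203,.003,18)])
E
```

```text
t: 13.9
eef_pos: [0.4382, -0.15, 0.1503]
tcp_rot: [0.696, -0.109, 0.7, 0.112]
force: [0.1, 0.4, 0.2]
opening: 0.601
t: 14.2
eef_pos: [0.4418, -0.2345, 0.1164]
tcp_rot: [0.695, -0.106, 0.702, 0.112]
force: [0.1, 0.1, -0.1]
opening: 0.601
[([0.4522, -0.1992, -0.0008], 0.69)]
t 14.3 tcp [ 0.443 -0.232  0.118] yaw 17.9 j [-0.709  0.037  2.013 -0.001  1.103 -1.022] open 0.603 F [-0.481  0.423 -0.256]
(0.451, -0.203, 0.003, 18) -> [0.1151, 0.0237, 0.0177] [-0.1, -0.4, -0.5] steps 2.4
```

```bash
python3 -m creep '[[0,0.025,0.018,0,0,0],[0,0.025,0.018,0,0,0],[0.08,0.025,0.018,0,0,0],[0.1,0.025,0.018,0,0,0],[0.11,0.025,0.018,0,0,0],[0.114,0.025,0.018,0,0,0],[0.114,0.025,0.018,0,0,0],[0.114,0.025,0.018,0,0,0]]'
python3 - <<'E'
from h import *
rows([(.451,-.202,.003,18)])
E
```

```text
t: 15.1
eef_pos: [0.4526, -0.2028, 0.0065]
tcp_rot: [0.697, -0.109, 0.7, 0.112]
force: [0.9, 0.0, -0.4]
opening: 0.602
t 15.1 tcp [ 0.453 -0.203  0.007] yaw 18.0 j [-0.65   0.233  2.049 -0.     0.867 -0.963] open 0.602 F [ 0.877  0.033 -0.409]
(0.451, -0.202, 0.003, 18) -> [0.0035, 0.0013, -0.0013] [-0.0, -0.2, -0.3] steps 0.1
```

```bash
python3 -m creep '[[0.004,0,0,0,0,0],[0.004,0,0,0,0,0],[0.004,0,0,0,0,0],[0.004,0,0,0,0,0],[0.004,0,0,0,0,0],[0.004,0,0,0,0,0],[0.004,0,0,0,0,0]]' 0.05; python3 -m creep '[[-0.02,0,0,0,0,0],[-0.2,0,0,0,0,0],[-0.2,0,0,0,0,0],[-0.2,0,0,0,0,0],[-0.2,0,0,0,0,0]]';python3 - <<'E'
from h import *
rows([(.612,.241,.2,18),(.612,.241,.04,18)])
E
```

```text
t: 15.8
eef_pos: [0.4537, -0.2037, 0.0041]
tcp_rot: [0.697, -0.109, 0.7, 0.111]
force: [-1.4, -0.3, 6.4]
opening: 0.246
t: 16.3
eef_pos: [0.4557, -0.2051, 0.2092]
tcp_rot: [0.699, -0.111, 0.698, 0.11]
force: [0.1, -0.6, -0.1]
opening: 0.243
t 16.3 tcp [ 0.456 -0.205  0.209] yaw 18.0 j [-0.65  -0.093  1.958 -0.     1.274 -0.963] open 0.243 F [ 0.104 -0.615 -0.143]
(0.612, 0.241, 0.2, 18) -> [0.0088, 0.3763, 0.2862] [-0.0, 0.1, 0.1] steps 9.5
(0.612, 0.241, 0.04, 18) -> [0.1688, 0.3766, 0.286] [-0.0, 0.1, 0.1] steps 10.0
```

```bash
python3 -m creep '[[0.005,0.377,0.286,0,0,0],[0.005,0.377,0.286,0,0,0],[0.005,0.377,0.286,0,0,0],[0.005,0.377,0.286,0,0,0],[0.005,0.377,0.286,0,0,0],[0.005,0.377,0.286,0,0,0],[0.005,0.377,0.286,0,0,0],[0.005,0.377,0.286,0,0,0],[0.005,0.377,0.286,0,0,0],[0.005,0.377,0.286,0,0,0]]'; python3 -m creep '[[0,0,0,0,0,0],[0,0,0,0,0,0]]';python3 - <<'E'
from h import *
rows([(.612,.241,.012,18)])
camera('wrist')
for n in['tray_yellow','bobbin']:print([(m['centre'],m['conf']) for m in mark_of(n,'wrist')])
E
```

```text
t: 17.3
eef_pos: [0.612, 0.2454, 0.204]
tcp_rot: [0.699, -0.112, 0.697, 0.111]
force: [-0.4, -0.6, -0.1]
opening: 0.241
t: 17.5
eef_pos: [0.6117, 0.2456, 0.204]
tcp_rot: [0.699, -0.112, 0.697, 0.111]
force: [-0.1, 0.2, 0.7]
opening: 0.241
t 17.5 tcp [0.612 0.246 0.204] yaw 18.2 j [ 0.211  0.288  1.557 -0.002  1.294 -0.106] open 0.241 F [-0.072  0.239  0.683]
(0.612, 0.241, 0.012, 18) -> [0.192, -0.0041, -0.0015] [0.2, 0.1, 0.1] steps 3.8
[([0.608, 0.2411, 0.003], 0.67)]
[([0.6147, 0.2491, 0.1999], 0.67)]
```

```bash
python3 -m creep '[[0.19,-0.004,-0.001,0,0,0],[0.19,-0.004,-0.001,0,0,0],[0.19,-0.004,-0.001,0,0,0],[0.19,-0.004,-0.001,0,0,0],[0.19,-0.004,-0.001,0,0,0],[0.19,-0.004,-0.001,0,0,0]]'; python3 -m creep '[[0,0,0,0,0,0],[0,0,0,0,0,0],[0,0,0,0,0,0],[-0.04,0,0,0,0,0],[-0.22,0,0,0,0,0],[-0.22,0,0,0,0,0],[-0.22,0,0,0,0,0],[-0.22,0,0,0,0,0],[-0.22,0,0,0,0,0]]' 0.5;python3 - <<'E'
from h import *
rows([(.535,-.001,.23,18)])
im=camera('wrist')
import cv2
cv2.imwrite('pics/w4.png',im[:,:,::-1])
for n in['tray_yellow','bobbin']:print([(m['centre'],m['conf']) for m in mark_of(n,'wrist')])
E
```

```text
t: 18.25
eef_pos: [0.6128, 0.2388, 0.0149]
tcp_rot: [0.699, -0.111, 0.698, 0.11]
force: [0.2, 0.1, 0.5]
opening: 0.239
t: 19.15
eef_pos: [0.6153, 0.2399, 0.2431]
tcp_rot: [0.704, -0.111, 0.693, 0.11]
force: [-0.8, 0.9, -0.1]
opening: 0.504
t 19.15 tcp [0.615 0.24  0.243] yaw 18.0 j [ 0.201  0.251  1.529 -0.002  1.347 -0.112] open 0.504 F [-0.753  0.872 -0.149]
(0.535, -0.001, 0.23, 18) -> [0.0115, -0.2043, -0.1509] [-0.0, 0.8, 0.2] steps 5.1
[([0.6073, 0.2448, -0.0], 0.62)]
[([0.613, 0.2464, 0.0072], 0.79)]
```

View pics/w4.png

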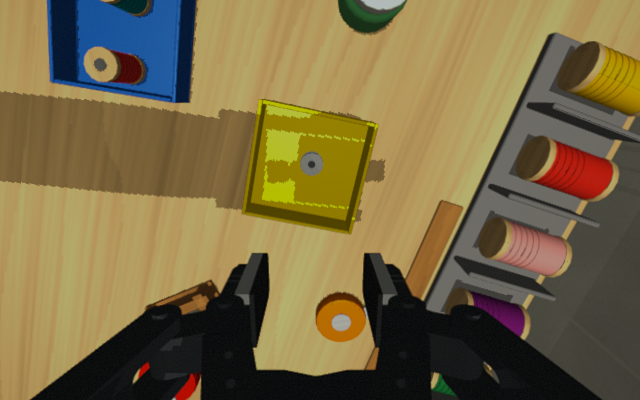

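```bash
python3 -m creep '[[0.01,-0.204,-0.151,0,0,0],[0.01,-0.204,-0.151,0,0,0],[0.01,-0.204,-0.151,0,0,0],[0.01,-0.204,-0.151,0,0,0],[0.01,-0.204,-0.151,0,0,0],[0.01,-0.204,-0.151,0,0,0],[0.01,-0.204,-0.151,0,0,0],[0.01,-0.204,-0.151,0,0,0],[0.01,-0.204,-0.151,0,0,0]]' 1;python3 - <<'E'
from h import *
import cv2
rows([(.535,-.001,.1,18),(.535,-.001,.068,18)])
p,r,s=pose();im=camera('wrist')
c=camera_params('wrist');f=200/np.tan(np.radians(c['fovy']/2))
for n in['cap_top','cap','holder','jar']:print(n,[(m['centre'],m['conf']) for m in mark_of(n,'wrist')])
# rectify onto planes z=.102 (cap top) and z=.068 (shoulder): 1 px = 0.4 mm, up=+x, left=+y
M=c['mount'];out=[]
for z in(.102,.068):
    i,j=np.mgrid[0:380,0:380]
    W=np.stack([.535-(i-190)*.0004,-.001-(j-190)*.0004,np.full(i.shape,z)],-1).reshape(-1,3)
    T=r.inv().apply(W-p);C=(T-M[:3,3])@M[:3,:3]
    a=C[:,:2]/C[:,2:];k=1+c['k1']*(a**2).sum(1,keepdims=True);uv=(a*k*f+[c['cx'],c['cy']]).astype(np.float32).reshape(380,380,2)
    out.append(cv2.remap(im,uv[...,0],uv[...,1],cv2.INTER_LINEAR))
o=np.hstack(out)
cv2.imwrite('pics/rect.png',o[:,:,::-1]);cv2.imwrite('pics/w5.png',im[:,:,::-1])
cv2.imwrite('pics/rect_orig.png',im[:,:,::-1])
g=out[0].astype(int);m=(g.min(-1)>130);ii,jj=np.nonzero(m);d=np.hypot(ii-190,jj-190)<85;ii,jj=ii[d],jj[d]
x,y=.535-(ii-190)*.0004,-.001-(jj-190)*.0004
w,v=np.linalg.eigh(np.cov(np.c_[x,y].T));print(len(x),x.mean(),y.mean(),'stripe deg',np.degrees(np.arctan2(v[1,1],v[0,1])),w)
E
```

```text
t: 20.2
eef_pos: [0.5311, -0.0003, 0.2239]
tcp_rot: [0.698, -0.112, 0.698, 0.111]
force: [1.0, -0.6, -0.5]
opening: 1.005
t 20.2 tcp [ 0.531 -0.     0.224] yaw 18.1 j [-0.214 -0.028  1.868 -0.001  1.301 -0.529] open 1.005 F [ 1.037 -0.563 -0.537]
(0.535, -0.001, 0.1, 18) -> [0.1239, -0.0017, 0.0036] [0.1, -0.0, 0.1] steps 2.5
(0.535, -0.001, 0.068, 18) -> [0.1559, -0.0017, 0.0036] [0.1, -0.0, 0.1] steps 3.1
cap_top [([0.5398, 0.0019, 0.1026], 0.84)]
cap [([0.5315, -0.0022, 0.0867], 0.63)]
holder [([0.541, 0.0017, 0.0996], 0.55)]
jar []
0 nan nan stripe deg nan [nan nan]
  avg = a.mean(axis, **keepdims_kw)
  ret = um.true_divide(
<stdin>:20: RuntimeWarning: Degrees of freedom <= 0 for slice
  c *= np.true_divide(1, fact)
  c *= np.true_divide(1, fact)
<stdin>:20: RuntimeWarning: Mean of empty slice.
  ret = ret.dtype.type(ret / rcount)
```

View pics/rect.png

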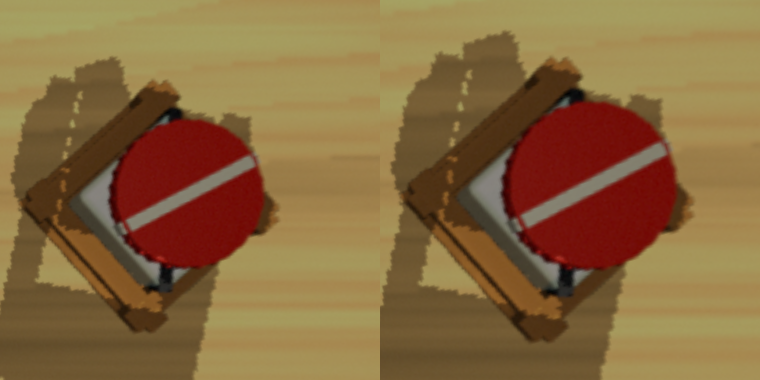

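```bash
python3 -m creep '[[0.05,-0.001,0.003,0,0,0],[0.1,-0.001,0.003,0,0,0],[0.13,-0.001,0.003,0,0,0],[0.145,-0.001,0.003,0,0,0],[0.154,-0.001,0.003,0,0,0],[0.154,-0.001,0.003,0,0,0],[0.154,-0.001,0.003,0,0,0]]';python3 - <<'E'
from h import *
rows([(.5345,-.0005,.070,18)])
E
```

```text
t: 21.15
eef_pos: [0.5359, -0.0014, 0.0722]
tcp_rot: [0.7, -0.112, 0.697, 0.11]
force: [0.4, -0.1, 0.6]
opening: 1.002
t 21.15 tcp [ 0.536 -0.001  0.072] yaw 18.1 j [-0.214  0.185  1.949 -0.001  1.003 -0.528] open 1.002 F [ 0.43  -0.093  0.617]
(0.5345, -0.0005, 0.07, 18) -> [0.0022, 0.0013, -0.0011] [0.1, 0.2, 0.2] steps 0.1
```

```bash
python3 -m creep '[[0.002,0.001,-0.001,0,0,0],[0.002,0.001,-0.001,0,0,0],[0.002,0.001,-0.001,0,0,0],[0.002,0.001,-0.001,0,0,0],[0.002,0.001,-0.001,0,0,0],[0.002,0.001,-0.001,0,0,0],[0.002,0.001,-0.001,0,0,0]]' 0.2;python3 - <<'E'
from h import *
rows([(.5345,-.0005,.070,y) for y in(38,77)])
print(state()['torque'])
E
```

```text
t: 21.85
eef_pos: [0.5352, -0.0012, 0.0718]
tcp_rot: [0.7, -0.112, 0.697, 0.11]
force: [-3.7, -2.1, 7.0]
opening: 0.683
t 21.85 tcp [ 0.535 -0.001  0.072] yaw 18.1 j [-0.213  0.184  1.951 -0.002  1.001 -0.527] open 0.683 F [-3.698 -2.134  6.976]
(0.5345, -0.0005, 0.07, 38) -> [0.0018, 0.0009, -0.0005] [-19.9, 0.2, 0.3] steps 2.3
(0.5345, -0.0005, 0.07, 77) -> [0.0018, 0.0009, -0.0005] [-58.9, 0.1, 0.3] steps 6.9
[-0.173  0.649 -0.077]
```

```bash
python3 -m creep '[[0,0,0,-4,0,0],[0,0,0,-8,0,0],[0,0,0,-12,0,0],[0,0,0,-16,0,0],[0,0,0,-20,0,0],[0,0,0,-20,0,0]]';python3 - <<'E'
from h import *
import cv2
rows([(.5345,-.0005,.070,y) for y in(77,)])
print(state()['torque'])
im=camera('top');cv2.imwrite('pics/t2.png',cv2.resize(im[140:270,250:400,::-1],None,fx=4,fy=4,interpolation=cv2.INTER_CUBIC))
im=camera('wrist');cv2.imwrite('pics/w6.png',im[:,:,::-1])
E
```

```text
t: 22.45
eef_pos: [0.5353, -0.0011, 0.0724]
tcp_rot: [0.67, -0.232, 0.667, 0.229]
force: [-2.0, 0.3, 2.1]
opening: 0.683
t 22.45 tcp [ 0.535 -0.001  0.072] yaw 38.1 j [-0.213  0.183  1.951 -0.002  1.002 -0.876] open 0.683 F [-1.967  0.26   2.121]
(0.5345, -0.0005, 0.07, 77) -> [0.0024, 0.001, -0.0003] [-38.9, 0.0, 0.4] steps 4.5
[0.15  0.212 0.092]
```

View pics/w6.png

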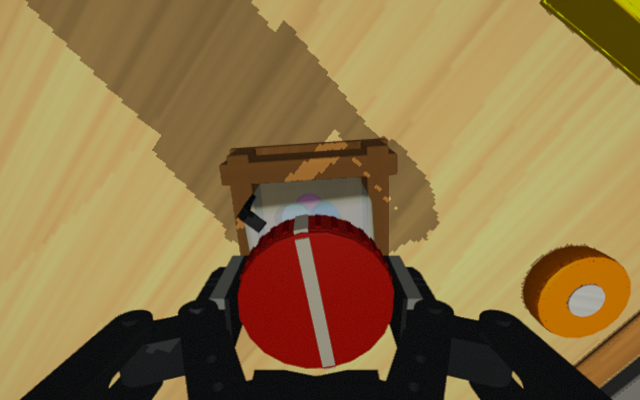

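```bash
cat >> h.py <<'E'
import cv2
def proj(uv,z):
    p,r,s=pose();c=camera_params('wrist');f=200/np.tan(np.radians(c['fovy']/2));M=c['mount']
    K=np.array([[f,0,c['cx']],[0,f,c['cy']],[0,0,1.]])
    a=cv2.undistortPoints(np.float64(uv).reshape(-1,1,2),K,np.array([c['k1'],0,0,0.]))[:,0]
    d=r.apply(np.c_[a,np.ones(len(a))]@M[:3,:3].T);o=p+r.apply(M[:3,3])
    return o+d*((z-o[2])/d[:,2])[:,None]
def ang(P):
    d=P[1]-P[0];return np.degrees(np.arctan2(d[1],d[0]))
E
python3 - <<'E'
from h import *
P=proj([(303,240),(326,365)],.1025);print(P,'stripe',ang(P),'mid',P.mean(0))
c=P.mean(0)
for uv in [(238,214),(247,210),(258,228)]:
    m=proj([uv],.068);print(m,'mark from centre',ang([c,m[0]]))
E
```

```text
[[ 0.515  0.018  0.102]
 [ 0.556 -0.02   0.102]] stripe -43.078943445810864 mid [ 0.536 -0.001  0.102]
[[ 0.493 -0.002  0.068]] mark from centre -177.97797201949226
[[0.495 0.002 0.068]] mark from centre 176.42115123215416
[[ 0.504 -0.002  0.068]] mark from centre -177.2864670718882
```

```bash
python3 -m creep '[[0,0,0,-5,0,0],[0,0,0,-10,0,0],[0,0,0,-15,0,0],[0,0,0,-20,0,0],[-0.001,0,0,-25,0,0],[-0.001,0,0,-30,0,0],[-0.001,0,0,-34,0,0],[-0.001,0,0,-37,0,0],[-0.001,0,0,-39,0,0],[-0.001,0,0,-39,0,0]]';python3 - <<'E'
from h import *
rows([(.5355,-.001,.073,77)])
print(state()['torque'])
im=camera('wrist');cv2.imwrite('pics/w7.png',im[:,:,::-1])
E
```

```text
t: 23.55
eef_pos: [0.5358, -0.0006, 0.0743]
tcp_rot: [0.555, -0.442, 0.552, 0.438]
force: [-1.3, 3.1, 5.3]
opening: 0.682
t 23.55 tcp [ 0.536 -0.001  0.074] yaw 76.9 j [-0.213  0.18   1.95  -0.001  1.005 -1.555] open 0.682 F [-1.284  3.122  5.257]
(0.5355, -0.001, 0.073, 77) -> [0.0013, 0.0002, -0.0004] [-0.1, -0.0, 0.4] steps 0.0
[ 0.511  0.364 -0.007]
```

View pics/w7.png

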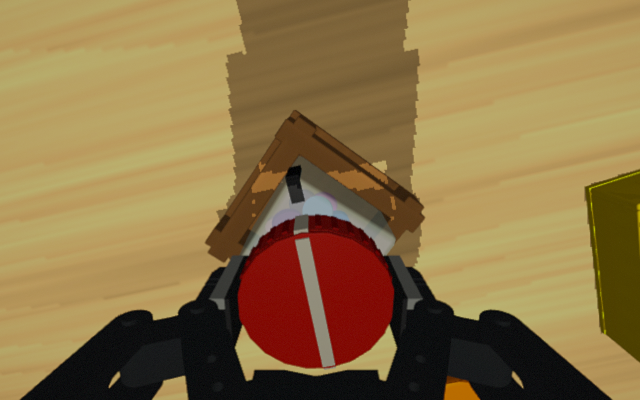

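```bash
python3 - <<'E'
from h import *
P=proj([(303,240),(327,365)],.104);c=P.mean(0);print('stripe',ang(P),c)
for uv in [(294,168),(297,200)]:
    m=proj([uv],.068);print(m,ang([m[0],c]))
E
python3 -m creep '[[-0.001,0,0,0,0,0],[-0.002,0,0,0,0,0],[-0.003,0,0,0,0,0],[-0.005,0,0,0,0,0],[-0.006,0,0,0,0,0],[-0.006,0,0,0,0,0]]'
```

```text
stripe -3.7446005067145585 [ 0.537 -0.     0.104]
[[0.49  0.001 0.068]] -1.445581367618508
[[ 0.504 -0.001  0.068]] 1.9235152142171577
t: 24.2
eef_pos: [0.5357, -0.0007, 0.0804]
tcp_rot: [0.555, -0.442, 0.552, 0.438]
force: [-1.4, -0.4, 0.1]
opening: 0.687
```

```bash
python3 -m creep '[[-0.003,0,0,0,0,0],[-0.006,0,0,0,0,0],[-0.009,0,0,0,0,0],[-0.012,0,0,0,0,0],[-0.015,0,0,0,0,0],[-0.017,0,0,0,0,0],[-0.017,0,0,0,0,0],[-0.017,0,0,0,0,0],[-0.017,0,0,0,0,0]]'
python3 - <<'E'
from h import *
rows([(.5355,-.001,.096,77)])
im=camera('wrist');b=camera('side')
for n in['cap','cap_top','jar','holder','jar_mouth']:print(n,[(m['centre'],m['conf']) for m in mark_of(n,'side')][:2])
for n in['bobbin','spool_red','spool_teal']:print(n,[(m['centre'],m['conf']) for m in mark_of(n,'side')][:2])
cv2.imwrite('pics/fin.png',np.hstack([cv2.resize(im,(480,300)),cv2.resize(b[165:265,255:355],(300,300),interpolation=cv2.INTER_CUBIC)])[:,:,::-1])
E
```

```text
t: 25.1
eef_pos: [0.5354, -0.0006, 0.0972]
tcp_rot: [0.555, -0.442, 0.553, 0.438]
force: [0.3, 0.3, -0.6]
opening: 0.682
t 25.1 tcp [ 0.535 -0.001  0.097] yaw 76.9 j [-0.213  0.142  1.943 -0.001  1.05  -1.555] open 0.682 F [ 0.281  0.296 -0.648]
(0.5355, -0.001, 0.096, 77) -> [0.0012, -0.0001, -0.0004] [-0.1, -0.0, 0.4] steps 0.0
cap [([0.5382, 0.0004, 0.1078], 0.56), ([0.3988, 0.3156, 0.002], 0.54)]
cap_top [([0.5388, -0.0013, 0.1254], 0.58)]
jar [([0.5358, -0.0001, 0.0022], 0.7)]
holder [([0.531, 0.0026, 0.0022], 0.82)]
jar_mouth [([0.5354, 0.0004, 0.0921], 0.61)]
bobbin []
spool_red [([0.4692, -0.4362, 0.0006], 0.85), ([0.4031, 0.2806, -0.0016], 0.38)]
spool_teal [([0.3988, 0.3469, 0.0028], 0.62), ([0.6115, 0.2439, -0.0023], 0.31)]
```

View pics/fin.png

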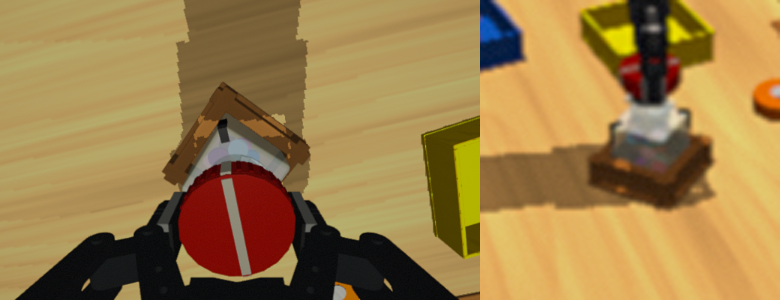

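The cap is lifted by about 25 mm in total. The stripe still points along the mark, and the jar is sitting in its holder. I'm handing the job in.

```bash
python3 -c "
from bench import *
print(job_done()); s=state(); print(s['t'],s['eef_pos'],s['opening'],s['force'])"
```

```text
the job is handed in; nothing more can be done
None
the job is handed in; nothing more can be done
```

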